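# Clip the check weight into the hanging scale's latch hook

### The arm

A 6-joint arm with a two-finger parallel gripper is mounted at the origin on a cart in front of the work surface, level with it; the furniture and walls round the work are solid. World frame = base frame: x ahead of the robot, y to its left, z up, the work surface at z = 0. Lengths are in m, angles in rad, forces in N, time in s.
With the tool pointing down it reaches from about 0.35 to 0.85 m from the base axis. Payload 8.1 kg.
Tool frame: the origin (TCP) lies at the centre of the arm's flange, where the gripper is bolted on; the fingertips stand 186 mm ahead of it and the grasp point (between the pads) lies 167 mm ahead of it (robot.grasp_offset is the distance from the TCP to the grasp point, in m); z points along the fingers, y is the line along which they close (so a half turn about z gives the same grasp; the last joint's range is limited). The gripper opens to 93 mm and grips with 3 to 60 N. Pads are 15 mm wide; open, the fingers measure 128 mm over their backs; the gripper's body (75 mm by 188 mm) begins 65 mm behind the grasp point.
Start: joints at [1.034, 0.13, 1.488, -0, 1.523, -0.085], TCP at [0.262, 0.54, 0.405] pointing down, gripper open.
Joint ranges: [-2.96, 2.96], [-0.89, 2.26], [0.02, 2.5], [-1.34, 4.48], [0, 2.73], [-2.66, 2.66]. Speed limits (rad/s): [2.39, 2.39, 2.79, 3.14, 3.14, 3.14].

### API

Orientations are given as a rotation vector (axis times angle).
In Python, from plant import robot gives the robot as it stands.
- The arm moves only by the tool drive_tool, never from a script. Its argument "moves" is one flat list of numbers, 7 for each row, row after row: the finger opening in mm, from 0 to 93, then the shift along the tool's x, y, z in mm, then the turn, a rotation vector about the tool's x, y, z in degrees. A call has 1 to 8 rows; each row shifts and turns the commanded pose from where the row before left it, along the tool's axes as they then stand; what a row does not reach is not made up. A row lasts 1/10 s, in which the tool goes at most 50 mm and 8.59 degrees, less where a joint would pass 70% of its speed; a pose out of reach is approached as far as the arm can. A call is refused whole if a number of a shift passes 50 or a number of a turn 8.59, either way. A call with a gripper value outside its range is refused whole. The fingers move at their own pace and stop on an object; "grip_force" is the grip in N (left out, the last holds). Time passes only in rows, so rows that do not move let the fingers close. It gives the time, the measured TCP pose, the force, the opening and the grip force at its end, in the units of the state.
- robot.read_state(): the state, without advancing time (a new reading comes with each control period).
- robot.read_camera(name): name is "side" or "top" or "wrist"; returns a dict with "color" (480x640x3 uint8, red, green, blue), "depth" (480x640 float32, m along the optical axis (not along the pixel's ray), 0 where there is no reading), "mtx" (3x3 intrinsics, pixels), "R" (3x3) and "t" (3): a world point X has camera coordinates R X + t. Camera axes: x right, y down, z forward; pixel columns grow to the right and rows downward; lengths in m; the calibration is good to about 2 mm. A picture is of the moment at which its call begins.
- robot.close_job(): hands the job in; it is judged then, once.
The state is a dict: "t": time; "q": joint angles; "dq": joint speeds; "joint_torque": joint torques, N m; "tool_pos": TCP position; "orientation": TCP orientation; "force": force on the tool from outside, world axes, zero at the start; "wrist_torque": the same for the moment, N m; "opening": finger opening in m; "gripper_force": force on a finger pad.
Only numpy, scipy, OpenCV 4.12 (cv2) and the standard library are available. Lean on these libraries where they do the work, as an engineer would, in place of code of your own. Each camera call takes 0.05 s, during which the arm holds its last target. There are 200 camera calls.

### The job

Check the hanging scale: take the steel check weight from the mat, push its eye down past the sprung gate of the scale's hook until the gate snaps shut behind it, then let the weight down gently and leave it hanging still from the hook, eye uppermost. The load cell is delicate: keep every push on it under 15 N and touch the scale and its gate only with the weight. Leave the brass weight and the other things where they are.

Things in the scene. Friction and masses are not known exactly. Their poses are not given: they have to be found in the camera images.
- steel_weight: the silver steel check weight: a square bar 66 mm long, 22 x 22 mm in section, about 0.25 kg, lying flat on the mat. At its +x end are a short 9 mm thick neck and a round eye. Origin: centre of the bar's underside as it lies (bar centre is 11 mm up its z axis). x runs along the bar toward the eye, z up as it lies
- steel_weight_eye (a point): centre of the steel weight's eye, 56 mm along x from the bar's centre, at the bar's half height. The eye is a flat ring of 5 mm round wire, clear hole 24 mm, outside 34 mm, lying in the weight's own x-y plane; the middle of the far wire is 14.5 mm beyond this point
- brass_weight: the yellow brass check weight, same kind but smaller: 46 mm long, 20 x 20 mm; a bystander on the mat
- scale: the hanging scale, fixed to the bench. Origin: middle of its foot on the bench; its front (-x) bears display and hook, z is up. On a pillar 291 mm high, 48 mm behind the origin, a black carriage is clamped by hand at an unmeasured height; from it a load-cell bar (20 x 20 mm, top 40 mm above the bow's lowest point) points to -x, the hook at its end. The hook lies in the scale's x-z plane, nothing above it
- bow_nominal (a point): lowest point of the hook bar's centre line with the carriage at its middle height, 195 mm above the bench, 52 mm in front of the scale's origin. The true hook is up to 25 mm higher or lower (not in this pose: see or feel it). 7 mm round bar bent to a J: bow of 14 mm centre-line radius, shank 14 mm behind this point, nose 14 mm before it. The bow's inside bottom is 3.5 mm above the bar's centre line
- nose_nominal (a point): tip of the hook's upright nose with the carriage at its middle height (true tip up to 25 mm higher or lower): 28.5 mm above and 15 mm in front of bow_nominal. The eye goes down over it: nose through the hole, far wire between nose and shank, wire centre best 8 to 12 mm behind this point (toward scale +x). The shank's top is 7 mm higher, 29 mm behind
- gate (a joint): brass gate, 0 shut, to 1.0 as pushed in (down); a spring shuts it. Pivot: shank top, 32 mm above the bow's lowest point; shut, it slopes to its tip just inside the nose, 13 mm lower. A wire pushed on it near the nose meets 2 to 8 N, passes the tip about 15 mm below first touch and meets the bow about 20 mm below it; the gate shuts above and holds it. A caught weight can be turned down to hang
- mat: black rubber mat under the weights, 170 x 190 x 3 mm, fixed; origin at the centre of its underside
- jar_left: glass jar with red lid, 62 x 62 x 113 mm, origin at the centre of its underside; bystander
- timer: white digital timer, 46 x 66 x 61 mm, origin at the centre of its underside; bystander
- marker: marker pen, 12 x 127 x 14 mm, lying, origin at the centre of its underside; bystander
- notebook_1: white notebook, 210 x 152 x 16 mm, lying, origin at the centre of its underside; bystander

How it is judged:
By the outcome, as a careful person would: the job done as asked, in the order asked, and still so for the second after the job is handed in, with the robot touching nothing.
It also fails if it takes over 69 s, if anything falls off the work surface, if the arm or the gripper's body presses on something with over 40 N, if the wrist force passes 120 N, or if a joint passes its speed limit or range.

## Working session

There is one attempt and no reset: what is moved stays moved. The work goes in short steps, Python scripts to look and compute and a tool call to move; the robot and the scene stay as the last step left them, time stands still between calls to the robot, and variables do not carry over. Pictures are saved under pics/ and viewed, at most 10 in all, crops included, and the job is handed in when it is done.

Besides the shell and the picture viewer there is one more tool, called after ">>>" in YAML: its name, and indented under it one key for each argument. drive_tool: Moves the arm, as the interface text tells. Its arguments: {"type":"object","properties":{"moves":{"type":"array","items":{"type":"number"}},"grip_force":{"type":"number"}},"required":["moves"]}

```bash
mkdir -p pics; ls; cat > h.py <<'E'
import numpy as np, cv2
from plant import robot
from scipy.spatial.transform import Rotation as Rot
def snap(n,f,crop=None,s=1):
    c=robot.read_camera(n); np.savez('pics/'+f+'.npz',**c)
    im=c['color'][:,:,::-1]
    if crop: a,b,d,e=crop; im=im[b:e,a:d]
    im=cv2.resize(im,None,fx=s,fy=s,interpolation=cv2.INTER_CUBIC); cv2.imwrite('pics/'+f+'.png',im); return c
def ray(c,u,v):
    d=np.linalg.inv(c['mtx'])@[u,v,1]; return -c['R'].T@c['t'], c['R'].T@d
def atz(c,u,v,z):
    o,d=ray(c,u,v); return o+d*(z-o[2])/d[2]
def dep(c,u,v):
    o,d=ray(c,u,v); return o+d*c['depth'][int(v),int(u)]
E
python3 - <<'E'
from h import *
for n in('top','side'):
    c=snap(n,n+'1'); print(n,c['R'].round(3).tolist(),(-c['R'].T@c['t']).round(3))
s=robot.read_state(); print(s['orientation'],s['t'],s['force'])
E
```

```text
pics
top [[0.016, -1.0, 0.006], [-0.979, -0.017, -0.203], [0.203, -0.002, -0.979]] [ 0.35  -0.068  1.054]
side [[-0.996, -0.084, -0.012], [-0.05, 0.688, -0.724], [0.069, -0.721, -0.69]] [0.471 0.616 0.808]
[-7.03567850e-01 -3.06127057e+00  2.51678132e-03] 0.1 [-0.02171557 -0.28395505 -0.10227588]
```

View pics/top1.png

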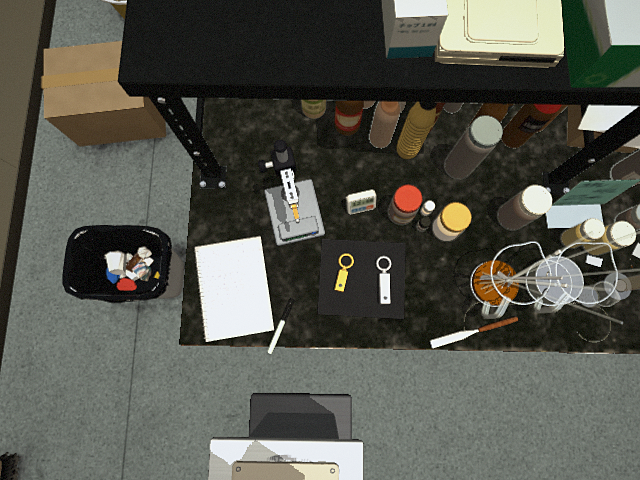

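View pics/side1.png

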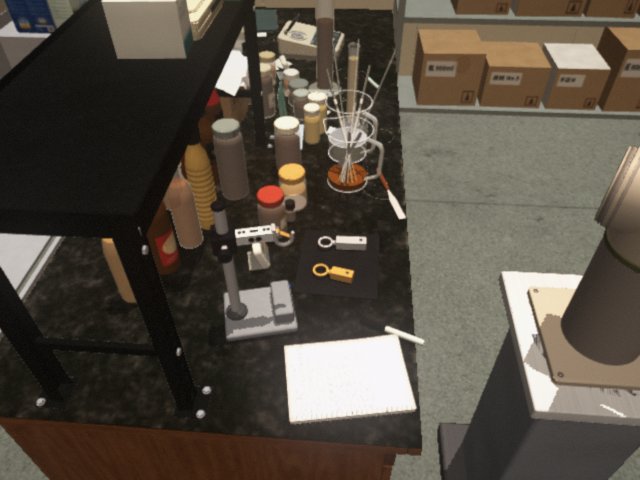

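Top view: the steel weight is at about (384,283) with its eye at (384,263), pointing away from the robot. The scale is at about (295,205), and its hook points toward the robot. I'll enlarge both.

```bash
python3 - <<'E'
from h import *
a=cv2.imread('pics/top1.png'); b=cv2.imread('pics/side1.png')
A=cv2.resize(a[130:320,255:415],None,fx=3.1,fy=3.1,interpolation=cv2.INTER_CUBIC)
cv2.imwrite('pics/c1.png',A)
B=cv2.resize(b[190:340,205:405],None,fx=4,fy=4,interpolation=cv2.INTER_CUBIC)
cv2.imwrite('pics/c2.png',B)
E
```

```text
(no output)
```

View pics/c1.png

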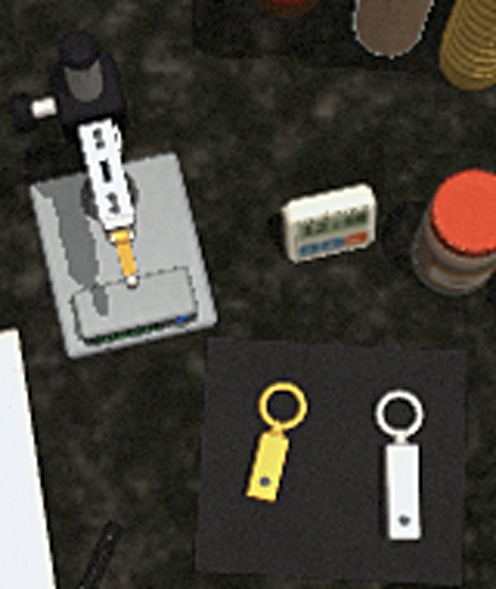

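View pics/c2.png

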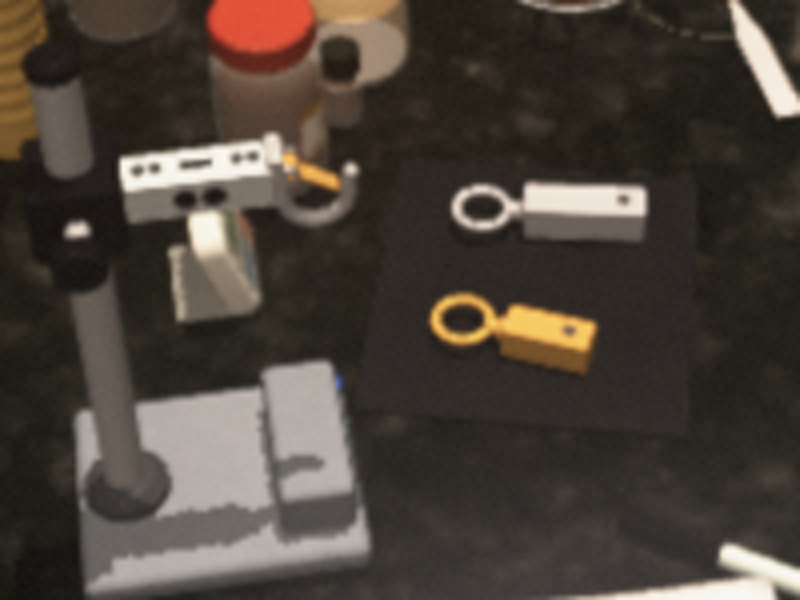

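The crops show the nose tip at top (297.6,221) and side (292.5,232.5), and the gate is clear in both. The steel eye is at top (384,263), with the bar running straight down the image to (386,303).

```bash
cat >> h.py <<'E'
def tri(c1,p1,c2,p2):
    o1,d1=ray(c1,*p1);o2,d2=ray(c2,*p2)
    s=np.linalg.lstsq(np.c_[d1,-d2],o2-o1,rcond=None)[0]
    a,b=o1+s[0]*d1,o2+s[1]*d2; return ((a+b)/2).round(4),np.linalg.norm(a-b).round(4)
E
python3 - <<'E'
from h import *
t=np.load('pics/top1.npz'); s=np.load('pics/side1.npz')
T=lambda x,y:(255+x/3.1,130+y/3.1); S=lambda x,y:(205+x/4,190+y/4)
print('nose',tri(t,T(132,282),s,S(350,170)))
print('shanktop',tri(t,T(121,232),s,S(272,138)))
print('cell far/near corners top', atz(t,*T(80,125),.22),atz(t,*T(113,122),.22),atz(t,*T(105,228),.22),atz(t,*T(133,222),.22))
print('cell depth',[dep(t,*T(*p)) for p in((97,140),(118,215))])
print('bow low side', S(315,225))
print('foot',[atz(t,*T(*p),.0).round(4) for p in((32,185),(178,154),(215,325),(75,357))])
print('eye',atz(t,*T(400,413),.014),atz(s,*S(482,207),.014))
for p in((387,443),(419,443),(389,538),(421,538)):print('bar',atz(t,*T(*p),.025).round(4))
for p in((525,185),(647,187),(643,215),(525,212)):print('barS',atz(s,*S(*p),.025).round(4))
E
```

```text
nose (array([ 0.5665, -0.0226,  0.2095]), np.float64(0.001))
shanktop (array([ 0.5945, -0.0166,  0.23  ]), np.float64(0.0076))
cell far/near corners top [0.65922582 0.01046627 0.22      ] [ 0.66147307 -0.00912616  0.22      ] [ 0.59574367 -0.00639483  0.22      ] [ 0.59970193 -0.02272473  0.22      ]
cell depth [array([ 6.48843867e-01, -2.22576954e-04,  2.23238245e-01]), array([ 0.6030013 , -0.01396715,  0.22270295])]
bow low side (283.75, 246.25)
foot [array([0.693 , 0.0654, 0.    ]), array([ 0.7193, -0.043 ,  0.    ]), array([ 0.5883, -0.0728,  0.    ]), array([0.5626, 0.0288, 0.    ])]
eye [ 0.5230537  -0.20583026  0.014     ] [ 0.52220125 -0.20695286  0.014     ]
bar [ 0.4997 -0.195   0.025 ]
bar [ 0.5001 -0.2175  0.025 ]
bar [ 0.4332 -0.1959  0.025 ]
bar [ 0.4336 -0.2181  0.025 ]
barS [ 0.4991 -0.2147  0.025 ]
barS [ 0.4323 -0.2179  0.025 ]
barS [ 0.4342 -0.1956  0.025 ]
barS [ 0.498  -0.1933  0.025 ]
```

```bash
cat >> h.py <<'E'
def Rd(yaw,pitch=0): # tool down with closing axis at world yaw+90deg; pitch raises tool toward +x of yaw frame (deg)
    return Rot.from_euler('z',yaw,degrees=True)*Rot.from_euler('y',-pitch,degrees=True)*Rot.from_matrix(np.diag([-1.,1,-1]))
def plan(P,R,n,g):
    s=robot.read_state(); p=np.array(s['tool_pos']); R0=Rot.from_rotvec(s['orientation'])
    rv=(R0.inv()*R).as_rotvec(); print('from',p.round(4),'dist',np.linalg.norm(P-p).round(4),'ang',np.degrees(rv).round(2))
    step=Rot.from_rotvec(rv/n)
    for i in range(n):
        d=R0.inv().apply((P-p)/n)*1000; print([g,*d.round(1),*np.degrees(rv/n).round(2)]); R0=R0*step
E
python3 - <<'E'
from h import *
plan(np.array([.4866,-.2065,.30]),Rd(0.5),24,70)
E
```

```text
from [0.2618 0.5396 0.4038] dist 0.7861 ang [ -0.09  -0.03 -26.39]
[70, np.float64(-22.0), np.float64(-23.9), np.float64(4.4), np.float64(-0.0), np.float64(-0.0), np.float64(-1.1)]
[70, np.float64(-21.5), np.float64(-24.3), np.float64(4.4), np.float64(-0.0), np.float64(-0.0), np.float64(-1.1)]
[70, np.float64(-21.1), np.float64(-24.7), np.float64(4.4), np.float64(-0.0), np.float64(-0.0), np.float64(-1.1)]
[70, np.float64(-20.6), np.float64(-25.1), np.float64(4.4), np.float64(-0.0), np.float64(-0.0), np.float64(-1.1)]
[70, np.float64(-20.1), np.float64(-25.5), np.float64(4.4), np.float64(-0.0), np.float64(-0.0), np.float64(-1.1)]
[70, np.float64(-19.6), np.float64(-25.9), np.float64(4.4), np.float64(-0.0), np.float64(-0.0), np.float64(-1.1)]
[70, np.float64(-19.1), np.float64(-26.2), np.float64(4.4), np.float64(-0.0), np.float64(-0.0), np.float64(-1.1)]
[70, np.float64(-18.6), np.float64(-26.6), np.float64(4.4), np.float64(-0.0), np.float64(-0.0), np.float64(-1.1)]
[70, np.float64(-18.1), np.float64(-27.0), np.float64(4.4), np.float64(-0.0), np.float64(-0.0), np.float64(-1.1)]
[70, np
[... 1001 characters left out ...]
np.float64(-1.1)]
[70, np.float64(-12.6), np.float64(-29.9), np.float64(4.3), np.float64(-0.0), np.float64(-0.0), np.float64(-1.1)]
[70, np.float64(-12.0), np.float64(-30.2), np.float64(4.3), np.float64(-0.0), np.float64(-0.0), np.float64(-1.1)]
[70, np.float64(-11.5), np.float64(-30.4), np.float64(4.3), np.float64(-0.0), np.float64(-0.0), np.float64(-1.1)]
[70, np.float64(-10.9), np.float64(-30.6), np.float64(4.3), np.float64(-0.0), np.float64(-0.0), np.float64(-1.1)]
[70, np.float64(-10.3), np.float64(-30.8), np.float64(4.3), np.float64(-0.0), np.float64(-0.0), np.float64(-1.1)]
[70, np.float64(-9.7), np.float64(-31.0), np.float64(4.3), np.float64(-0.0), np.float64(-0.0), np.float64(-1.1)]
```

>>> drive_tool:
  moves: [70, -21, -25, 2, 0, 0, -3.3, 70, -20, -26, 2, 0, 0, -3.3, 70, -19, -27, 2, 0, 0, -3.3, 70, -18, -28, 2, 0, 0, -3.3, 70, -16, -29, 2, 0, 0, -3.3, 70, -14, -30, 2, 0, 0, -3.3, 70, -12, -31, 2, 0, 0, -3.3, 70, -10, -32, 2, 0, 0, -3.3]

```text
t: 0.9
tool_pos: [0.3322, 0.2833, 0.3882]
orientation: [0.018, -3.141, 0.001]
force: [0.5, -0.6, -0.3]
opening: 0.0702
gripper_force: 0.0
```

>>> drive_tool:
  moves: [70, -9, -33, 4, 0, 0, 0, 70, -9, -33, 4, 0, 0, 0, 70, -9, -33, 4, 0, 0, 0, 70, -9, -33, 4, 0, 0, 0, 70, -9, -33, 4, 0, 0, 0, 70, -9, -33, 4, 0, 0, 0, 70, -9, -33, 4, 0, 0, 0, 70, -9, -33, 4, 0, 0, 0]

```text
t: 1.7
tool_pos: [0.4065, 0.0198, 0.3563]
orientation: [0.014, -3.141, -0.0]
force: [0.5, -0.2, 1.0]
opening: 0.07
gripper_force: 0.0
```

```bash
python3 - <<'E'
from h import *
plan(np.array([.4866,-.2065,.30]),Rd(0.5),8,70)
E
```

```text
from [0.4065 0.0198 0.3563] dist 0.2466 ang [ 0.   -0.01  0.01]
[70, np.float64(-9.8), np.float64(-28.4), np.float64(7.0), np.float64(0.0), np.float64(-0.0), np.float64(0.0)]
[70, np.float64(-9.8), np.float64(-28.4), np.float64(7.0), np.float64(0.0), np.float64(-0.0), np.float64(0.0)]
[70, np.float64(-9.8), np.float64(-28.4), np.float64(7.0), np.float64(0.0), np.float64(-0.0), np.float64(0.0)]
[70, np.float64(-9.8), np.float64(-28.4), np.float64(7.0), np.float64(0.0), np.float64(-0.0), np.float64(0.0)]
[70, np.float64(-9.8), np.float64(-28.4), np.float64(7.0), np.float64(0.0), np.float64(-0.0), np.float64(0.0)]
[70, np.float64(-9.8), np.float64(-28.4), np.float64(7.0), np.float64(0.0), np.float64(-0.0), np.float64(0.0)]
[70, np.float64(-9.8), np.float64(-28.4), np.float64(7.0), np.float64(0.0), np.float64(-0.0), np.float64(0.0)]
[70, np.float64(-9.8), np.float64(-28.4), np.float64(7.0), np.float64(0.0), np.float64(-0.0), np.float64(0.0)]
```

>>> drive_tool:
  moves: [70, -11, -32, 7, 0, 0, 0, 70, -11, -32, 7, 0, 0, 0, 70, -11, -32, 7, 0, 0, 0, 70, -11, -32, 7, 0, 0, 0, 70, -11, -32, 7, 0, 0, 0, 70, -11, -32, 7, 0, 0, 0, 70, -12.5, -35, 14, 0, 0, 0, 70, 0, 0, 0, 0, 0, 0]

```text
t: 2.5
tool_pos: [0.4869, -0.208, 0.2978]
orientation: [0.009, -3.138, -0.001]
force: [-1.4, 1.1, 0.0]
opening: 0.0703
gripper_force: 0.0
```

```bash
python3 - <<'E'
from h import *
c=snap('wrist','w1')
plan(np.array([.4866,-.2065,.1905]),Rd(0.5),1,70)
E
```

```text
from [ 0.4867 -0.2064  0.2987] dist 0.1082 ang [ 0.1  -0.19 -0.14]
[70, np.float64(-0.3), np.float64(-0.2), np.float64(108.2), np.float64(0.1), np.float64(-0.19), np.float64(-0.14)]
```

View pics/w1.png

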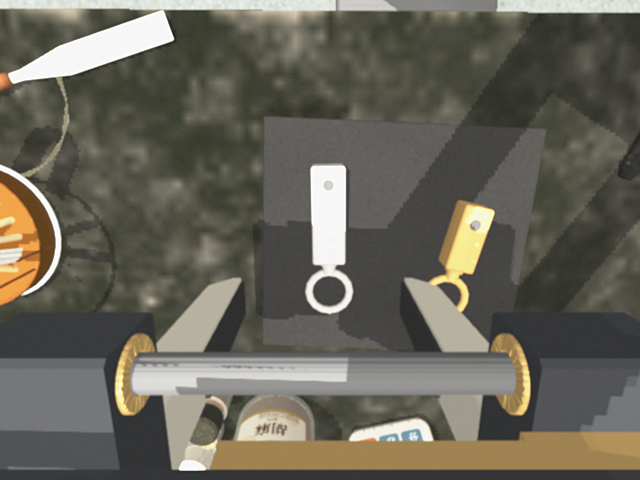

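The wrist view shows the steel weight (328,215) centred between the fingers (240 to 405). The brass eye (447,293) is near the right finger, so I'll narrow the opening before descending.

>>> drive_tool:
  moves: [44, 0, 0, 10, 0, 0, 0, 44, 0, 0, 15, 0, 0, 0, 44, 0, 0, 20, 0, 0, 0, 44, 0, 0, 20, 0, 0, 0, 44, 0, 0, 20, 0, 0, 0, 44, 0, 0, 15, 0, 0, 0, 44, 0, 0, 7, 0, 0, 0, 44, 0, 0, 0, 0, 0, 0]
  grip_force: 50

```text
t: 3.35
tool_pos: [0.4866, -0.2043, 0.1926]
orientation: [0.015, -3.14, -0.002]
force: [-0.2, 0.5, 0.3]
opening: 0.044
gripper_force: 0.0
```

>>> drive_tool:
  moves: [10, 0, 0, 0, 0, 0, 0, 10, 0, 0, 0, 0, 0, 0, 10, 0, 0, 0, 0, 0, 0, 10, 0, 0, 0, 0, 0, 0, 10, 0, 0, 0, 0, 0, 0, 10, 0, 0, 0, 0, 0, 0]

```text
t: 3.95
tool_pos: [0.4877, -0.2051, 0.1947]
orientation: [-0.014, 3.14, -0.001]
force: [-0.0, 1.7, 6.2]
opening: 0.0214
gripper_force: 50.0
```

>>> drive_tool:
  moves: [10, 0, 0, -10, 0, 0, 0, 10, 0, 0, -20, 0, 0, 0, 10, 0, 0, -30, 0, 0, 0, 10, 0, 0, -35, 0, 0, 0, 10, 0, 0, -35, 0, 0, 0, 10, 0, 0, -35, 0, 0, 0, 10, 0, 0, -35, 0, 0, 0, 10, 0, 0, -25, 0, 0, 0]

```text
t: 4.75
tool_pos: [0.4869, -0.2051, 0.4217]
orientation: [-0.014, 3.14, -0.002]
force: [0.4, 0.1, -2.1]
opening: 0.0214
gripper_force: 50.0
```

```bash
python3 - <<'E'
from h import *
plan(np.array([.5232,-.0337,.42]),Rd(14),8,10)
print(robot.read_state()['force'])
E
```

```text
from [ 0.4869 -0.2051  0.4217] dist 0.1752 ang [ -0.09   0.09 -13.5 ]
[10, np.float64(-4.7), np.float64(21.4), np.float64(0.2), np.float64(-0.01), np.float64(0.01), np.float64(-1.69)]
[10, np.float64(-5.3), np.float64(21.2), np.float64(0.2), np.float64(-0.01), np.float64(0.01), np.float64(-1.69)]
[10, np.float64(-6.0), np.float64(21.1), np.float64(0.2), np.float64(-0.01), np.float64(0.01), np.float64(-1.69)]
[10, np.float64(-6.6), np.float64(20.9), np.float64(0.2), np.float64(-0.01), np.float64(0.01), np.float64(-1.69)]
[10, np.float64(-7.2), np.float64(20.7), np.float64(0.2), np.float64(-0.01), np.float64(0.01), np.float64(-1.69)]
[10, np.float64(-7.8), np.float64(20.5), np.float64(0.2), np.float64(-0.01), np.float64(0.01), np.float64(-1.69)]
[10, np.float64(-8.4), np.float64(20.2), np.float64(0.2), np.float64(-0.01), np.float64(0.01), np.float64(-1.69)]
[10, np.float64(-9.0), np.float64(20.0), np.float64(0.2), np.float64(-0.01), np.float64(0.01), np.float64(-1.69)]
[ 0.35806879  0.11280319 -2.09826682]
```

>>> drive_tool:
  moves: [10, -5, 21, 0, 0, 0, -1.7, 10, -5, 21, 0, 0, 0, -1.7, 10, -6, 21, 0, 0, 0, -1.7, 10, -6.5, 21, 0, 0, 0, -1.7, 10, -7, 21, 0, 0, 0, -1.7, 10, -8, 20.5, 0, 0, 0, -1.7, 10, -8.5, 20, 0, 0, 0, -1.7, 10, -9, 20, 0, 0, 0, -1.6]

```text
t: 5.55
tool_pos: [0.5229, -0.0332, 0.4188]
orientation: [0.385, -3.117, 0.0]
force: [-0.0, -0.7, -2.4]
opening: 0.0216
gripper_force: 50.0
```

>>> drive_tool:
  moves: [10, 0, 0, 0, 0, 0, 0, 10, 0, 0, 0, 0, 0, 0]

```text
t: 5.75
tool_pos: [0.523, -0.0339, 0.4187]
orientation: [0.384, -3.117, 0.001]
force: [-0.8, 0.7, -3.2]
opening: 0.0213
gripper_force: 50.0
```

```bash
python3 - <<'E'
from h import *
s=snap('side','s2',(215,170,375,290),5)
t=snap('top','t2')
w=snap('wrist','w2')
im=np.zeros((480,800,3),np.uint8)
im[:, :480]=cv2.resize(cv2.imread('pics/t2.png')[160:280,240:360],(480,480),interpolation=cv2.INTER_CUBIC)
im[:240,480:]=cv2.resize(cv2.imread('pics/w2.png'),(320,240))
cv2.imwrite('pics/tw2.png',im)
plan(np.array([.5232,-.0337,.42]),Rd(14),1,10)
E
```

```text
from [ 0.523  -0.0348  0.4187] dist 0.0017 ang [-0.02 -0.02 -0.05]
[10, np.float64(-0.5), np.float64(1.0), np.float64(-1.3), np.float64(-0.02), np.float64(-0.02), np.float64(-0.05)]
```

View pics/s2.png

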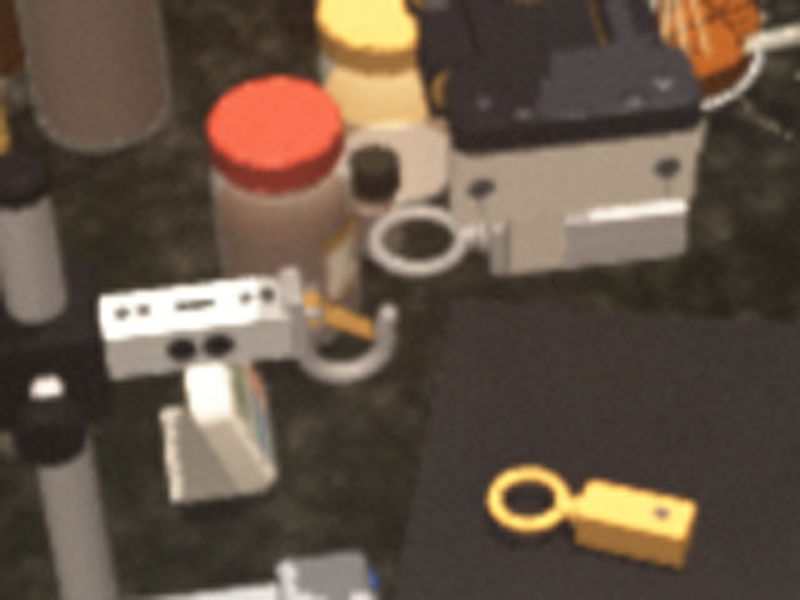

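View pics/tw2.png

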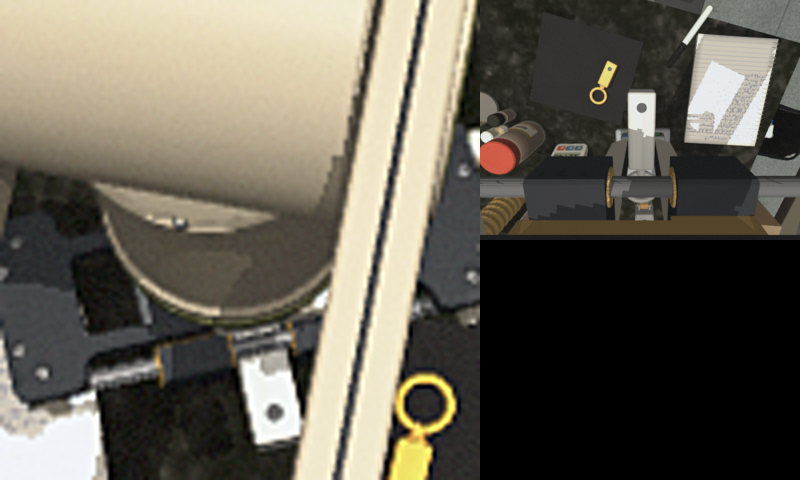

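The side view shows the ring level, with its centre at crop (419,240) and left edge at (370,238). The nose tip is at (387,310). I'll compare these with the predicted positions.

```bash
cat >> h.py <<'E'
def proj(c,X):
    k=c['mtx']@(c['R']@X+c['t']); return k[:2]/k[2]
E
python3 - <<'E'
from h import *
c=np.load('pics/s2.npz'); u=np.array([np.cos(.2443),np.sin(.2443),0])
P=np.array([.523,-.0345,.4187-.1807])
f=lambda X:((proj(c,X)-[215,170])*5).round(1)
print('eye',f(P+.035*u),'outer far',f(P+.052*u),'wire far',f(P+.0495*u),'bar rear top',f(P-.054*u+[0,0,.011]))
n=np.array([.5665,-.0228,.2105]);print('nose',f(n),'nose z+-3',f(n+[0,0,.003]))
print('bow low underside',f(n+.015*u-[0,0,.032]),'shanktop',f(n+.029*u+[0,0,.007]))
E
```

```text
eye [415.4 244.4] outer far [364.6 250.2] wire far [372.1 249.4] bar rear top [679.  189.2]
nose [388.9 310.3] nose z+-3 [388.6 303.8]
bow low underside [349.5 383. ] shanktop [302.5 305.1]
```

>>> drive_tool:
  moves: [10, -4, 0.5, 5, 0, 0, 0, 10, -3.5, 0.5, 5, 0, 0, 0, 10, 0, 0, 5, 0, 0, 0, 10, 0, 0, 5, 0, 0, 0, 10, 0, 0, 0, 0, 0, 0, 10, 0, 0, 0, 0, 0, 0]

```text
t: 6.5
tool_pos: [0.5301, -0.0312, 0.3985]
orientation: [0.383, -3.118, -0.0]
force: [-0.5, 0.3, -2.9]
opening: 0.0214
gripper_force: 50.0
```

```bash
python3 - <<'E'
from h import *
s=snap('side','s3'); w=snap('wrist','w3')
im=np.zeros((480,800,3),np.uint8)
im[:,:400]=cv2.resize(cv2.imread('pics/s3.png')[195:267,260:320],(400,480),interpolation=cv2.INTER_CUBIC)
im[:,400:]=cv2.resize(cv2.imread('pics/w3.png')[340:460,270:370],(400,480),interpolation=cv2.INTER_CUBIC)
cv2.imwrite('pics/sw3.png',im)
print(robot.read_state()['force'])
n=np.array([.5665,-.0228,.2105]);print('nose in wrist',(proj(w,n)-[270,340])*4+[400,0])
E
```

```text
[ 0.10938026 -0.31004753 -2.33108568]
nose in wrist [609.59443787 106.54568858]
```

View pics/sw3.png

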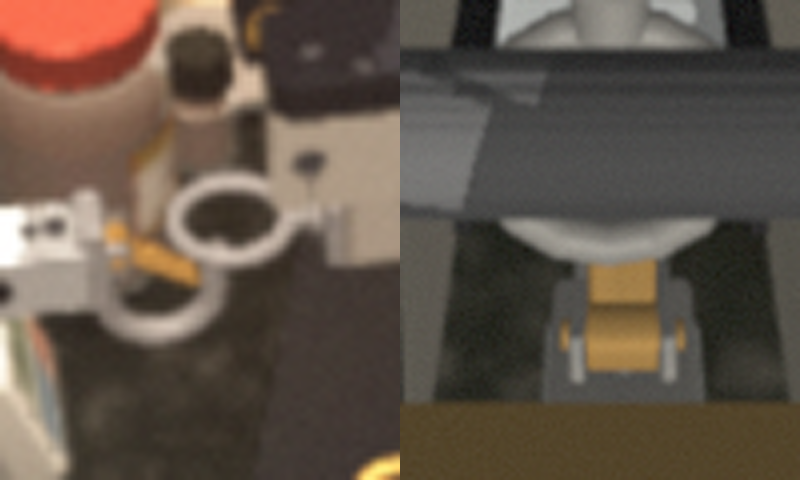

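In the wrist view the ring (611) is about 1.7 mm left of the gate (622). In the side view the nose tip shows through the ring at (218,242), about 4 mm behind the ring's centre, as wanted. I'll nudge sideways and lower in small steps.

>>> drive_tool:
  moves: [10, 0, 1.2, 2, 0, 0, 0, 10, 0, 0, 2, 0, 0, 0, 10, 0, 0, 2, 0, 0, 0, 10, 0, 0, 1, 0, 0, 0, 10, 0, 0, 1, 0, 0, 0, 10, 0, 0, 0, 0, 0, 0]
  grip_force: 60

```text
t: 7.2
tool_pos: [0.5299, -0.0301, 0.3907]
orientation: [-0.383, 3.118, -0.0]
force: [-0.6, -0.6, -1.5]
opening: 0.0217
gripper_force: 60.0
```

>>> drive_tool:
  moves: [10, 0, 0, 1.5, 0, 0, 0, 10, 0, 0, 1.5, 0, 0, 0, 10, 0, 0, 0, 0, 0, 0]

```text
t: 7.5
tool_pos: [0.53, -0.0301, 0.3879]
orientation: [-0.383, 3.118, -0.0]
force: [-0.7, -0.4, 0.3]
opening: 0.0216
gripper_force: 60.0
```

>>> drive_tool:
  moves: [10, 0, 0, 1.5, 0, 0, 0, 10, 0, 0, 1.5, 0, 0, 0, 10, 0, 0, 0, 0, 0, 0]

```text
t: 7.8
tool_pos: [0.5299, -0.0302, 0.3847]
orientation: [0.383, -3.118, 0.0]
force: [-1.8, -1.4, 1.7]
opening: 0.0217
gripper_force: 60.0
```

>>> drive_tool:
  moves: [10, 0, 0, 1.5, 0, 0, 0, 10, 0, 0, 1.5, 0, 0, 0, 10, 0, 0, 0, 0, 0, 0]

```text
t: 8.1
tool_pos: [0.5298, -0.0301, 0.3815]
orientation: [0.383, -3.118, 0.0]
force: [-2.1, -1.0, 1.2]
opening: 0.0218
gripper_force: 60.0
```

>>> drive_tool:
  moves: [10, 0, 0, 1.5, 0, 0, 0, 10, 0, 0, 1.5, 0, 0, 0, 10, 0, 0, 0, 0, 0, 0]

```text
t: 8.4
tool_pos: [0.5297, -0.0301, 0.3782]
orientation: [0.383, -3.117, -0.0]
force: [-3.0, -2.3, 1.2]
opening: 0.0214
gripper_force: 60.0
```

>>> drive_tool:
  moves: [10, 0, 0, 1, 0, 0, 0, 10, 0, 0, 1, 0, 0, 0, 10, 0, 0, 0, 0, 0, 0]

```text
t: 8.7
tool_pos: [0.5294, -0.03, 0.3756]
orientation: [0.383, -3.115, -0.001]
force: [-5.4, -1.7, -3.2]
opening: 0.0215
gripper_force: 60.0
```

>>> drive_tool:
  moves: [10, 0, 0, 1, 0, 0, 0, 10, 0, 0, 0, 0, 0, 0]

```text
t: 8.9
tool_pos: [0.53, -0.0298, 0.3751]
orientation: [0.384, -3.118, -0.001]
force: [-0.0, -0.6, -3.3]
opening: 0.0218
gripper_force: 60.0
```

>>> drive_tool:
  moves: [10, 0, 0, 1, 0, 0, 0, 10, 0, 0, 1, 0, 0, 0, 10, 0, 0, 0, 0, 0, 0]

```text
t: 9.2
tool_pos: [0.53, -0.03, 0.3736]
orientation: [-0.383, 3.118, 0.0]
force: [-0.8, 0.0, -2.3]
opening: 0.0217
gripper_force: 60.0
```

```bash
python3 - <<'E'
from h import *
s=snap('side','s4'); w=snap('wrist','w4')
im=np.zeros((480,800,3),np.uint8)
im[:,:400]=cv2.resize(cv2.imread('pics/s4.png')[200:272,255:315],(400,480),interpolation=cv2.INTER_CUBIC)
im[:,400:]=cv2.resize(cv2.imread('pics/w4.png')[340:460,270:370],(400,480),interpolation=cv2.INTER_CUBIC)
cv2.imwrite('pics/sw4.png',im)
s=robot.read_state(); print(s['force'],s['q'],s['tool_pos'])
E
```

```text
[-0.53982863  0.74790324 -3.34813375] [-1.53196877e-01 -4.06732208e-02  1.72116028e+00  8.16807105e-05
  1.46104275e+00 -1.96863253e+00] [ 0.52996205 -0.03000723  0.37372676]
```

View pics/sw4.png

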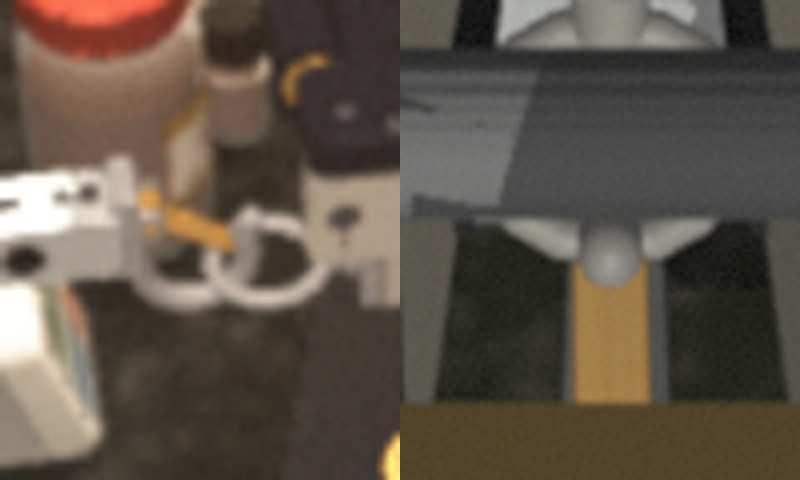

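The gate is shut above the wire, with the nose through the ring (wrist view, (610,260)). Next I'll centre the wire over the bow and turn the weight down about it in 3° steps.

>>> drive_tool:
  moves: [10, -2, 0, 0, 0, 0, 0, 10, -2, 0, 0, 0, 0, 0, 10, 9.3, 0, 2.7, 0, -3, 0, 10, 9.3, 0, 2.7, 0, -3, 0, 10, 9.3, 0, 2.7, 0, -3, 0, 10, 0, 0, 0, 0, 0, 0]

```text
t: 9.9
tool_pos: [0.5063, -0.0359, 0.3636]
orientation: [-0.363, 2.963, 0.029]
force: [0.2, 0.2, -2.3]
opening: 0.0213
gripper_force: 60.0
```

>>> drive_tool:
  moves: [10, 9.3, 0, 2.7, 0, -3, 0, 10, 9.3, 0, 2.7, 0, -3, 0, 10, 9.3, 0, 2.7, 0, -3, 0, 10, 9.3, 0, 2.7, 0, -3, 0, 10, 9.3, 0, 2.7, 0, -3, 0, 10, 9.3, 0, 2.7, 0, -3, 0, 10, 9.3, 0, 2.7, 0, -3, 0, 10, 0, 0, 0, 0, 0, 0]

```text
t: 10.7
tool_pos: [0.4523, -0.0492, 0.3252]
orientation: [-0.319, 2.603, 0.087]
force: [-0.2, 0.2, -2.9]
opening: 0.0218
gripper_force: 60.0
```

```bash
cat > k.py <<'E'
from h import *
s=robot.read_state(); R=Rot.from_rotvec(s['orientation']); p=np.array(s['tool_pos'])
print('q',np.round(s['q'],3),'f',np.round(s['force'],1),'wire',(p+R.apply([-.0475,0,.179])).round(4),'tool z',R.as_matrix()[:,2].round(3),'y',R.as_matrix()[:,1].round(3))
E
python3 k.py
```

```text
q [-0.339 -0.484  2.223  0.337  0.983 -2.282] f [-0.2  0.2 -2.9] wire [ 0.5787 -0.0175  0.1936] tool z [ 0.483  0.122 -0.867] y [-0.242  0.97   0.001]
```

```bash
cat > fk.py <<'E'
from h import *
from scipy.optimize import least_squares
E=lambda a,q:Rot.from_euler(a,q)
def fk(q,k):
    a1,d1,L2,a3,L4,L6=k
    A=E('z',q[0]);B=A*E('y',q[1]);C=B*E('y',q[2]);D=C*E('z',q[3])*E('y',q[4])
    return A.apply([a1,0,d1])+B.apply([0,0,L2])+C.apply([a3,0,L4])+D.apply([0,0,L6]),D*E('z',q[5])
Q=[[1.034,.13,1.488,0,1.523,-.085],[-.1532,-.04067,1.72116,0,1.46104,-1.96863],robot.read_state()['q']]
P=[[.2618,.5396,.4038],[.52996,-.03,.37373],robot.read_state()['tool_pos']]
r=least_squares(lambda k:np.concatenate([fk(q,k)[0]-p for q,p in zip(Q,P)]+[(k-[0,.4,.4,0,.4,.1])*1e-4]),[0,.4,.4,0,.4,.1])
K=r.x
if __name__=='__main__':
    print(K.round(4),np.abs(r.fun).max(),fk(Q[2],K)[1].as_matrix().round(2))
    print(Rot.from_rotvec(robot.read_state()['orientation']).as_matrix().round(2))
    lo=[-2.96,-.89,.02,-1.34,0,-2.66];hi=[2.96,2.26,2.5,4.48,2.73,2.66]
    W=np.array([.5787,-.0175,.1936]); R0=Rot.from_rotvec(robot.read_state()['orientation'])
    off=fk(Q[2],K)[1].inv()*R0
    print('off',off.as_rotvec())
    for g in (30,40,50,60,70,80,90):
        R=R0*Rot.from_euler('y',-(g-30),degrees=True); T=W-R.apply([-.0475,0,.179]); best=None
        for q0 in (Q[2],[-.3,-.6,2.4,2.8,.5,1],[-.3,-.6,2.4,1.5,.5,-1],[.3,-.6,2.4,-.5,.5,-2]):
            def f(q):
                p,RR=fk(q,K); return np.r_[(p-T)*5,((RR*off).inv()*R).as_rotvec()]
            s=least_squares(f,np.clip(q0,np.add(lo,.01),np.subtract(hi,.01)),bounds=(lo,hi))
            if best is None or s.cost<best.cost:best=s
        print(g,best.cost.round(5),best.x.round(2))
E
python3 fk.py
```

```text
[ 0.0544 -0.4729  0.6416 -0.6356  0.4312  0.3756] 0.05034970388100621 [[ 0.24 -0.84  0.48]
 [-0.97 -0.21  0.12]
 [-0.   -0.5  -0.87]]
[[-0.84 -0.24  0.48]
 [-0.21  0.97  0.12]
 [-0.5   0.   -0.87]]
off [ 1.84972160e-16 -3.08286933e-16  1.57079633e+00]
30 0.0 [-0.34 -0.48  2.22  0.34  0.98 -2.28]
40 0.0 [-0.52 -0.62  2.39  0.59  0.92 -2.59]
50 0.00569 [-0.57 -0.72  2.5   0.69  0.85 -2.66]
60 0.05132 [-0.59 -0.72  2.5   0.68  0.88 -2.66]
70 0.15128 [-0.6  -0.71  2.5   0.68  0.9  -2.66]
80 0.30522 [-0.61 -0.7   2.5   0.68  0.92 -2.66]
90 0.51003 [-0.59 -0.68  2.5   0.67  0.92 -2.66]
```

```bash
sed -i 's/a1,d1,L2,a3,L4,L6=k/a1,d1,L2,a3,L4,L6,y=k/; s/apply(\[a3,0,L4\])/apply([a3,y,L4])/; s/\[0,.4,.4,0,.4,.1\]/[0,.4,.4,0,.4,.1,.05]/g' fk.py; python3 fk.py
```

```text
[0.0134 0.297  0.3727 0.0454 0.5384 0.1919 0.0511] 0.00027467617897913854 [[ 0.24 -0.84  0.48]
 [-0.97 -0.21  0.12]
 [-0.   -0.5  -0.87]]
[[-0.84 -0.24  0.48]
 [-0.21  0.97  0.12]
 [-0.5   0.   -0.87]]
off [ 1.84972160e-16 -3.08286933e-16  1.57079633e+00]
30 0.0 [-0.34 -0.48  2.22  0.34  0.98 -2.28]
40 0.0 [-0.42 -0.6   2.38  0.55  0.86 -2.49]
50 0.00192 [-0.47 -0.67  2.5   0.74  0.77 -2.66]
60 0.03645 [-0.46 -0.6   2.5   0.79  0.69 -2.66]
70 0.03672 [-0.68 -0.24  2.5   1.54  0.96  2.63]
80 0.02935 [-0.71  0.08  2.5   1.92  1.22  2.12]
90 0.00611 [-0.68  0.31  2.5   2.16  1.43  1.84]
```

```bash
cat > ik.py <<'E'
from fk import *
lo=[-2.96,-.89,.02,-1.34,0,-2.66];hi=[2.96,2.26,2.45,4.48,2.73,2.6]
lo[5]=-2.6
W=np.array([.5787,-.0175,.1936]); u=np.array([.970,.242,0]); z=np.array([0,0,1])
off=Rot.from_euler('z',90,degrees=True)
def ik(th,ph,q0):
    a,b=np.radians([th,ph]); M=W-.0475*(np.cos(a)*u+np.sin(a)*z); T=M-.179*(np.sin(b)*u-np.cos(b)*z); R=Rd(14,ph)
    f=lambda q:np.r_[(fk(q,K)[0]-T)*5,((fk(q,K)[1]*off).inv()*R).as_rotvec()]
    s=least_squares(f,np.clip(q0,np.add(lo,.01),np.subtract(hi,.01)),bounds=(lo,hi)); return s,T
if __name__=='__main__':
  for th in(45,60,75,90):
    q=Q[2]
    for ph in(30,36,39,42,45,48,51):
        s,T=ik(th,ph,q); q=s.x; print(th,ph,round(s.cost,6),q.round(2) if s.cost<1e-6 else '')
E
python3 ik.py
```

```text
45 30 0.0 [-0.33 -0.45  2.22  0.34  0.95 -2.28]
45 36 0.0 [-0.38 -0.54  2.32  0.46  0.88 -2.4 ]
45 39 0.0 [-0.41 -0.58  2.37  0.53  0.85 -2.47]
45 42 0.0 [-0.44 -0.61  2.41  0.61  0.83 -2.55]
45 45 0.000154 
45 48 0.003494 
45 51 0.011278 
60 30 0.0 [-0.31 -0.41  2.21  0.34  0.92 -2.28]
60 36 0.0 [-0.36 -0.49  2.31  0.46  0.85 -2.4 ]
60 39 0.0 [-0.39 -0.53  2.35  0.54  0.82 -2.48]
60 42 0.0 [-0.42 -0.57  2.4   0.62  0.79 -2.56]
60 45 0.000187 
60 48 0.00272 
60 51 0.009651 
75 30 0.0 [-0.3  -0.37  2.19  0.34  0.89 -2.27]
75 36 0.0 [-0.34 -0.45  2.29  0.46  0.82 -2.4 ]
75 39 0.0 [-0.37 -0.49  2.33  0.54  0.79 -2.47]
75 42 0.0 [-0.39 -0.52  2.38  0.62  0.76 -2.55]
75 45 0.000211 
75 48 0.001995 
75 51 0.007466 
90 30 0.0 [-0.28 -0.33  2.16  0.33  0.88 -2.25]
90 36 0.0 [-0.33 -0.41  2.26  0.46  0.8  -2.38]
90 39 0.0 [-0.35 -0.44  2.31  0.54  0.76 -2.46]
90 42 0.0 [-0.37 -0.47  2.35  0.62  0.73 -2.55]
90 45 0.000166 
90 48 0.001822 
90 51 0.005645
```

>>> drive_tool:
  moves: [10, 9.3, 0, 2.7, 0, -3, 0, 10, 9.3, 0, 2.7, 0, -3, 0, 10, 9.3, 0, 2.7, 0, -3, 0, 10, 9.3, 0, 2.7, 0, -3, 0, 10, 0, 0, 0, 0, 0, 0, 10, 1, 0, 1.1, 0, 0, 0, 10, 1, 0, 1.1, 0, 0, 0, 10, 0, 0, 0, 0, 0, 0]

```text
t: 11.5
tool_pos: [0.4298, -0.0551, 0.294]
orientation: [-0.295, 2.394, 0.113]
force: [-0.1, -0.0, -3.1]
opening: 0.0214
gripper_force: 60.0
```

```bash
python3 k.py
```

```text
q [-0.437 -0.612  2.409  0.605  0.833 -2.55 ] f [-0.1 -0.  -3.1] wire [ 0.5802 -0.0174  0.1926] tool z [ 0.649  0.162 -0.744] y [-0.243  0.97  -0.   ]
```

>>> drive_tool:
  moves: [10, 0.7, 0, 0.75, 0, 0, 0, 10, 0.7, 0, 0.75, 0, 0, 0, 10, 0.7, 0, 0.75, 0, 0, 0, 10, 0, 0, 0, 0, 0, 0]

```text
t: 11.9
tool_pos: [0.4293, -0.0551, 0.2902]
orientation: [-0.294, 2.394, 0.113]
force: [0.0, 1.0, -1.7]
opening: 0.0212
gripper_force: 60.0
```

>>> drive_tool:
  moves: [10, 0.7, 0, 0.75, 0, 0, 0, 10, 0.7, 0, 0.75, 0, 0, 0, 10, 0, 0, 0, 0, 0, 0]

```text
t: 12.2
tool_pos: [0.4296, -0.0552, 0.2891]
orientation: [-0.294, 2.392, 0.112]
force: [-2.8, 1.5, 3.2]
opening: 0.0215
gripper_force: 60.0
```

>>> drive_tool:
  moves: [10, -0.7, 0, -0.75, 0, 0, 0, 10, 0, 0, 0, 0, 0, 0]

```text
t: 12.4
tool_pos: [0.4293, -0.0552, 0.2896]
orientation: [-0.294, 2.393, 0.113]
force: [0.7, 0.2, 0.5]
opening: 0.0214
gripper_force: 60.0
```

>>> drive_tool:
  moves: [10, 0, 0, 0, 0, 0, 0, 10, 0, 0, 0, 0, 0, 0, 10, -0.1, 0, 1.6, 0, 0, 0, 10, -0.1, 0, 1.6, 0, 0, 0, 10, 0, 0, 0, 0, 0, 0]
  grip_force: 8

```text
t: 12.9
tool_pos: [0.4315, -0.0546, 0.2867]
orientation: [-0.294, 2.394, 0.113]
force: [-0.5, 0.6, -1.6]
opening: 0.0219
gripper_force: 8.0
```

>>> drive_tool:
  moves: [10, -0.2, 0, 1.65, 0, 0, 0, 10, -0.2, 0, 1.65, 0, 0, 0, 10, -0.3, 0, 1.6, 0, 0, 0, 10, -0.3, 0, 1.6, 0, 0, 0, 10, -0.4, 0, 1.6, 0, 0, 0, 10, -0.4, 0, 1.6, 0, 0, 0, 10, 0, 0, 0, 0, 0, 0]

```text
t: 13.6
tool_pos: [0.4392, -0.0527, 0.2809]
orientation: [-0.294, 2.394, 0.113]
force: [-0.3, -0.5, -1.7]
opening: 0.0218
gripper_force: 8.0
```

>>> drive_tool:
  moves: [10, -0.5, 0, 1.6, 0, 0, 0, 10, -0.5, 0, 1.6, 0, 0, 0, 10, -0.6, 0, 1.5, 0, 0, 0, 10, -0.6, 0, 1.5, 0, 0, 0, 10, -0.7, 0, 1.5, 0, 0, 0, 10, -0.7, 0, 1.5, 0, 0, 0, 10, 0, 0, 0, 0, 0, 0]

```text
t: 14.3
tool_pos: [0.4478, -0.0506, 0.2765]
orientation: [-0.294, 2.394, 0.113]
force: [0.4, 0.2, -2.0]
opening: 0.0222
gripper_force: 8.0
```

```bash
python3 - <<'E'
from h import *
s=snap('side','s5',(235,190,335,265),8)
print(robot.read_state()['force'],robot.read_state()['tool_pos'])
E
```

```text
[-0.49657191 -0.32829761 -2.12141982] [ 0.44771172 -0.0505342   0.27659612]
```

View pics/s5.png

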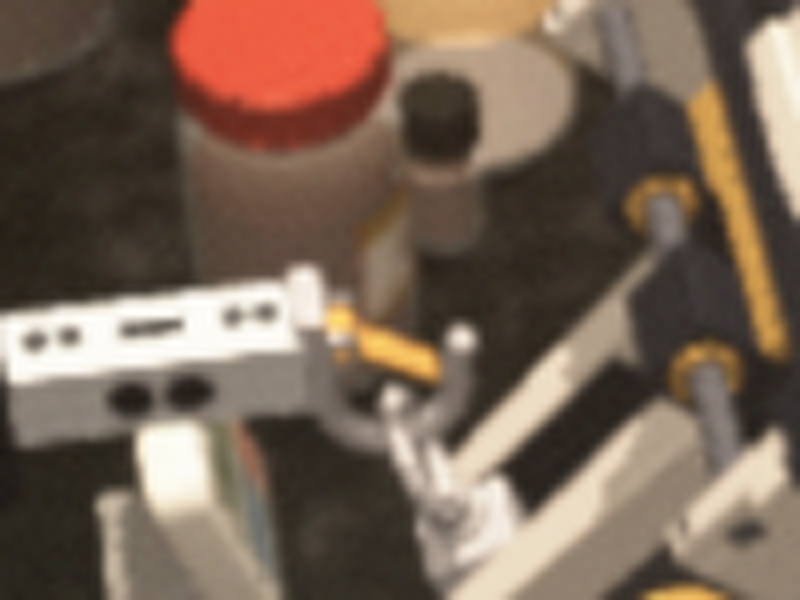

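The weight has turned to about 65–70°, with the gate shut above the wire and the body well clear. I'll continue the arc.

>>> drive_tool:
  moves: [10, -0.8, 0, 1.45, 0, 0, 0, 10, -0.8, 0, 1.45, 0, 0, 0, 10, -0.9, 0, 1.4, 0, 0, 0, 10, -0.9, 0, 1.4, 0, 0, 0, 10, -1, 0, 1.3, 0, 0, 0, 10, -1, 0, 1.3, 0, 0, 0, 10, 0, 0, 0, 0, 0, 0]

```text
t: 15.05
tool_pos: [0.4571, -0.0482, 0.2741]
orientation: [-0.294, 2.394, 0.113]
force: [0.3, -0.2, -2.1]
opening: 0.022
gripper_force: 8.0
```

>>> drive_tool:
  moves: [10, -1.1, 0, 1.25, 0, 0, 0, 10, -1.1, 0, 1.25, 0, 0, 0, 10, -1.2, 0, 1.2, 0, 0, 0, 10, -1.2, 0, 1.2, 0, 0, 0, 10, 0, 0, 0, 0, 0, 0]
  grip_force: 5

```text
t: 15.55
tool_pos: [0.4636, -0.0466, 0.2735]
orientation: [-0.294, 2.394, 0.113]
force: [-0.5, 0.2, -1.4]
opening: 0.022
gripper_force: 5.0
```

```bash
cat > bar.py <<'E'
from h import *
c=robot.read_camera('side'); D=c['depth']
v,u=np.mgrid[200:330,230:340]; d=D[v,u]; o=-c['R'].T@c['t']
P=o+((np.linalg.inv(c['mtx'])@np.stack([u.ravel(),v.ravel(),np.ones(u.size)]))*d.ravel()).T@c['R']
w=np.array([.5787,-.0175,0]); a=.2443; l=P-w; U=l[:,0]*np.cos(a)+l[:,1]*np.sin(a); V=-l[:,0]*np.sin(a)+l[:,1]*np.cos(a); Z=P[:,2]
k=(d.ravel()>0)&(abs(V)<.018)&(abs(U)<.05)
for z in np.arange(.06,.20,.01):
    m=k&(abs(Z-z)<.005)
    if m.sum()>3: print(z.round(3),m.sum(),'U',np.percentile(U[m],[5,50,95]).round(4),'V',np.percentile(V[m],[5,50,95]).round(4))
s=robot.read_state();print(s['t'],s['force'],s['tool_pos'])
E
python3 bar.py
```

```text
0.09 22 U [-0.0111 -0.0002  0.0075] V [0.0076 0.0092 0.0106]
0.1 51 U [-0.0115 -0.0021  0.0087] V [0.0071 0.0091 0.0111]
0.11 44 U [-0.0097  0.      0.0101] V [0.0075 0.0092 0.0111]
0.12 43 U [-0.0101  0.0022  0.0095] V [0.0073 0.009  0.0104]
0.13 19 U [-0.0013  0.0073  0.0112] V [0.0073 0.0092 0.0136]
0.14 11 U [-0.004   0.0099  0.0121] V [-0.0019  0.0086  0.0161]
0.15 124 U [-0.0159  0.0035  0.0128] V [-0.0141  0.0016  0.0156]
0.16 95 U [-0.0238 -0.0058  0.0068] V [-0.0158 -0.012   0.0141]
0.17 90 U [-0.034  -0.0171  0.0016] V [-0.0158 -0.0124  0.0169]
0.18 72 U [-0.0324 -0.0227  0.0061] V [-0.0168 -0.0118  0.0162]
0.19 122 U [-0.0326  0.0016  0.015 ] V [-0.0148  0.0015  0.0168]
0.2 38 U [-0.0166 -0.0069  0.0357] V [-0.0016  0.0018  0.0088]
15.6 [ 0.5093274  -0.40918124 -2.09455133] [ 0.46352437 -0.0466067   0.27353315]
```

>>> drive_tool:
  moves: [10, 0.7, 0, 0.7, 0, 0, 0, 10, 0, 0, 0, 0, 0, 0, 22, 0, 0, 0, 0, 0, 0, 22.5, 0, 0, 0, 0, 0, 0, 23, 0, 0, 0, 0, 0, 0, 23.5, 0, 0, 0, 0, 0, 0, 24, 0, 0, 0, 0, 0, 0, 25, 0, 0, 0, 0, 0, 0]
  grip_force: 3

```text
t: 16.4
tool_pos: [0.4633, -0.0466, 0.2725]
orientation: [-0.294, 2.394, 0.113]
force: [-0.0, 0.6, 0.1]
opening: 0.0251
gripper_force: 0.0
```

>>> drive_tool:
  moves: [26, 0, 0, 0, 0, 0, 0, 28, 0, 0, 0, 0, 0, 0, 30, 0, 0, 0, 0, 0, 0, 33, 0, 0, 0, 0, 0, 0, 36, 0, 0, 0, 0, 0, 0, 40, 0, 0, 0, 0, 0, 0, 44, 0, 0, 0, 0, 0, 0, 44, 0, 0, 0, 0, 0, 0]

```text
t: 17.2
tool_pos: [0.4634, -0.0467, 0.2725]
orientation: [-0.294, 2.394, 0.113]
force: [0.5, 0.0, -0.1]
opening: 0.0439
gripper_force: 0.0
```

```bash
python3 bar.py
```

```text
0.09 26 U [-0.0014  0.0072  0.0178] V [0.0066 0.0094 0.0107]
0.1 48 U [-0.0021  0.0089  0.0179] V [0.0066 0.0094 0.0114]
0.11 46 U [-0.002   0.0082  0.0174] V [0.0062 0.0095 0.0114]
0.12 29 U [0.0028 0.012  0.0176] V [0.0017 0.0093 0.0119]
0.13 20 U [0.0087 0.0135 0.0173] V [0.0035 0.0091 0.0105]
0.14 41 U [-0.0003  0.01    0.0172] V [0.0065 0.0095 0.0111]
0.15 110 U [-0.0042  0.0063  0.0166] V [-0.0087  0.0067  0.011 ]
0.16 28 U [0.0013 0.0083 0.0118] V [-0.0054  0.0004  0.0063]
0.17 13 U [0.0039 0.0068 0.0081] V [-0.0117  0.0121  0.0153]
0.18 18 U [0.0012 0.0053 0.0093] V [-0.0032  0.0132  0.0152]
0.19 84 U [-0.0072  0.0055  0.0154] V [-0.0057  0.0012  0.0106]
0.2 38 U [-0.0127 -0.005   0.0254] V [-0.0006  0.0016  0.0072]
17.25 [-0.82604889 -0.20381585 -0.16055677] [ 0.46338465 -0.04666152  0.2725726 ]
```

>>> drive_tool:
  moves: [44, 0, 0, -6, 0, 0, 0, 44, 0, 0, -12, 0, 0, 0, 44, 0, 0, -16, 0, 0, 0, 44, 0, 0, -20, 0, 0, 0, 44, 0, 0, -20, 0, 0, 0, 44, 0, 0, -20, 0, 0, 0, 44, 0, 0, -15, 0, 0, 0, 44, 0, 0, 0, 0, 0, 0]

```text
t: 18.05
tool_pos: [0.3923, -0.0649, 0.3559]
orientation: [-0.294, 2.39, 0.109]
force: [0.5, 0.3, -0.2]
opening: 0.0442
gripper_force: 0.0
```

>>> drive_tool:
  moves: [44, 0, 0, 0, 0, 0, 0, 44, 0, 0, 0, 0, 0, 0, 44, 0, 0, 0, 0, 0, 0, 44, 0, 0, 0, 0, 0, 0, 44, 0, 0, 0, 0, 0, 0, 44, 0, 0, 0, 0, 0, 0, 44, 0, 0, 0, 0, 0, 0, 44, 0, 0, 0, 0, 0, 0]

```text
t: 18.85
tool_pos: [0.3926, -0.0643, 0.3535]
orientation: [-0.294, 2.394, 0.113]
force: [0.5, 0.6, 0.5]
opening: 0.044
gripper_force: 0.0
```

```bash
cat > sw.py <<'E'
from h import *
A=[robot.read_camera('side')['color'][215:320,250:320].astype(int) for _ in range(8)]
print([np.abs(a-A[0]).mean().round(2) for a in A],np.abs(A[4]-A[0]).max())
E
python3 sw.py; python3 bar.py | grep -v '0.1[5-9] '
```

```text
[np.float64(0.0), np.float64(1.42), np.float64(1.43), np.float64(1.43), np.float64(1.43), np.float64(1.42), np.float64(1.41), np.float64(1.4)] 8
0.09 28 U [-0.0037  0.0064  0.0165] V [0.0073 0.009  0.0106]
0.1 47 U [-0.0024  0.0068  0.0162] V [0.0066 0.009  0.0116]
0.11 48 U [-0.0045  0.0063  0.0157] V [0.0073 0.0096 0.0116]
0.12 49 U [-0.005   0.0061  0.0166] V [0.0068 0.0091 0.0106]
0.13 46 U [-0.0034  0.0063  0.0162] V [0.0065 0.0094 0.0113]
0.14 49 U [-0.004   0.0066  0.0158] V [0.0069 0.0094 0.0106]
0.2 38 U [-0.0127  0.0013  0.0296] V [-0.0009  0.0012  0.0073]
19.3 [ 0.35966303  0.01414885 -0.43182579] [ 0.39259638 -0.0643354   0.35357879]
```

```bash
python3 -c "
from plant import robot
print(robot.close_job())"
```

```text
the job is handed in; nothing more can be done
None
```

The job is handed in: the steel weight hangs vertical and still from the hook, eye uppermost, with the gate last seen shut above its wire just before the final lowering. The largest force change I read while it was on the scale was about 6 to 7 N, and the arm had moved clear after about 19 s.

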